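# Hang a gauge pin centred in an optical shadow gauge

### The job

Slide the dust cover of the optical gauge fully open by its knob, so that the guide hole is clear. Then take the tall stem with the long cylindrical grip from the rack and lower it upright through the guide hole, without it touching the gauge anywhere, until its tip is below the centre of the two lenses but still clear of the base. Finish while holding it there, centred in the hole and still, with the cover left open and the other two stems, the dish and the jar left where they stand.

Things in the scene. Friction and masses are not known exactly. Their poses are not given: they have to be found in the camera images.
- gauge: Fixed optical gauge, origin under the centre of its base, z up. Base plate 140 x 200 mm (x, y), top at z = 15 mm. Two towers at y = 50 to 95 and -95 to -50 mm; lenses face each other along y, centres at z = 45 mm, x = 0. Guide plate 64 x 190 mm, z = 75 to 95 mm, bridges them; vertical round hole 24 mm across right through it at x = y = 0, open gap below it down to the base.
- bore_mouth (a point): Centre of the guide hole's upper mouth, on top of the guide plate, 95 mm above the bench; the axes are the gauge's.
- cover (a joint): Travel in m of the dust cover, a dark steel plate 50 x 50 x 6 mm that slides on the guide plate along the gauge's +y (stops at 0 and 0.06). At 0 it is centred over the hole; above 0.037 the hole is wholly free. Starts at 0 to 0.012, stays where it is left; about 1.5 N moves it.
- cover_knob (a point): Centre of the top of the cover's knob, an upright black cylinder 16 mm across, standing 35 mm above the cover plate in the middle of it; knob top 136 mm above the bench, cover plate top 101 mm above the bench. Moves with the cover.
- rack: Grey stem rack, a fixed block 70 x 190 x 45 mm (x, y, z), origin at the centre of its underside. Three vertical blind holes 13.5 mm across and 35 mm deep at y = -65, 0 and +65 mm, x = 0, each with a stem standing in it, in any order.
- probe: The stem to use: upright steel rod 12 mm across, 130 mm long, with a ribbed cylindrical aluminium grip on top, 22 mm across, 40 mm long (170 mm in all, 0.12 to 0.21 kg). Origin at the centre of its lower end (the tip), z towards the grip, which spans z = 130 to 170 mm. Stands in a rack hole, tip 10 mm above the bench.
- ball_stem: Bystander: a shorter stem in the rack, rod 12 mm across, with a ball 26 mm across on top; 109 mm in all, its top 119 mm above the bench. Origin at its lower end.
- disc_stem: Bystander: a shorter stem in the rack, rod 12 mm across, with a flat disc 36 mm across and 8 mm thick on top; 93 mm in all, its top 103 mm above the bench. Origin at its lower end.
- dish: Bystander: clear round dish 90 mm across and 16 mm high holding brass clippings. Origin at the centre of its underside.
- jar: Bystander: closed amber jar 48 mm across and 60 mm high. Origin at the centre of its underside.
Mind the look-alikes: they are no part of the job. Leave any orange or purple look-alike of the gauge alone.

How it is judged (in metres and radians):
On the way, in this order (a step that is already met when the one before it is completed fails the run):
1. the dust cover is slid open, clear of the guide hole (value of joint cover above 0.045 m), for 0.2 s.
2. the stem's tip has entered the guide hole from above, centred (horizontal distance between probe and bore_mouth below 0.006 m and z of probe in the frame of gauge below 0.09 m and contact force between probe and the fingers above 0.5 N), for 0.1 s.
At the end, for the whole second after the job is handed in: Cover open by over 45 mm. The stem is held in the fingers through the guide hole, touching nothing else: tip within 3.5 mm of the hole's axis, below the lens centres (45 mm above the bench) and over 2 mm above the base plate (15 mm), upright within 0.06 rad, slower than 20 mm/s (value of joint cover above 0.045 m and horizontal distance between probe and bore_mouth below 0.0035 m and z of probe in the frame of gauge between 0.017 and 0.045 m and angle between probe's own z axis and vertical below 0.06 rad and linear speed of probe below 0.02 m/s and contact force between probe and the fingers above 0.5 N and contact force between probe and gauge below 0.1 N); the arm keeps its last pose, push and grip.
It fails at once if the stem touches the gauge (bore, cover, base or towers) (contact force between probe and gauge above 0.2 N).
It fails at once if another stem, the dish or the jar is displaced by more than 25 mm (distance of any of ball_stem, disc_stem, dish, jar from where it was at the start of the episode above 0.025 m).
It also fails if it takes over 58 s, if anything falls off the work surface, if the arm or the gripper's body presses on something with over 40 N, if the wrist force passes 120 N, or if a joint passes its speed limit or range.

### The arm

A 6-joint arm with a two-finger parallel gripper is mounted at the origin on the work surface. World frame = base frame: x ahead of the robot, y to its left, z up, the work surface at z = 0. Lengths are in mm, angles in rad, forces in N, time in s.
With the tool pointing down it reaches from about 250 to 725 mm from the base axis. Payload 9.7 kg.
Tool frame: the origin (TCP) lies between the finger pads; the fingertips stand env.tcp_to_tips ahead of it and the grasp point (between the pads) lies 6 mm ahead of it (env.tcp_to_tips is the distance from the TCP to the fingertips, in mm); z points along the fingers, y is the line along which they close (so a half turn about z gives the same grasp; the last joint's range is limited). The gripper opens to 85 mm and grips with 20 to 120 N. Pads are 22 mm wide; open, the fingers measure 114 mm over their backs; the gripper's body (76 mm by 85 mm) begins 54 mm behind the grasp point. The pads swing forward as they close: fully open they stand 13 mm farther back than shut.
Start: joints at [-1.181, 0.087, 0.176, 1.66, 0, 1.571], TCP at [208.999, -508.74, 256.284] pointing down, gripper open.
Joint ranges: [-3.13, 3.13], [-0.85, 1.81], [-1.15, 1.24], [-2.2, 2.28], [-1.44, 1.52], [-3.14, 3.14]. Speed limits (rad/s): [2.22, 2.22, 2.57, 3.14, 3.14, 3.14].

### API

Orientations are given as a rotation vector (axis times angle).
In Python, from plant import readout, vision, env gives the robot as it stands.
- The arm moves only by the tool jog_arm, never from a script. Its argument "motion" is a list of rows, each an object of numbers: "tx", "ty", "tz": the shift along the tool's x, y, z in cm; "ax", "ay", "az": the turn, a rotation vector about the tool's x, y, z in rad. In form: [{"tx": .., "ty": .., "tz": .., "ax": .., "ay": .., "az": ..}, ...]. A call has 1 to 8 rows; each row is the pose to reach, as a shift and turn from the pose commanded when the call began, along the tool's axes at that moment; what a row does not reach only later rows make up. A row lasts 1/12 s, in which the tool goes at most 41.7 mm and 7.16 degrees, less where a joint would pass 70% of its speed; a pose out of reach is approached as far as the arm can. A call with a gripper value outside its range is refused whole. "gripper" is the opening, from -1 (shut) to 1 (fully open), set as the call begins (left out, the last holds). The fingers move at their own pace and stop on an object; "newtons" is the grip in N (left out, the last holds). Time passes only in rows, so rows that repeat a pose let the fingers close. It gives the time, the measured TCP pose, the force, the opening and the grip force at its end, in the units of the state.
- readout.state(): the state, without advancing time (a new reading comes with each control period).
- vision.get_image(name): name is "scene" or "top"; returns (picture, depth): 384x512x3 uint8, blue, green, red; 384x512 float32, mm along the optical axis (not along the pixel's ray), 0 where there is no reading.
- vision.camera_params(name): a dict with "K" (3x3 intrinsics, pixels), "k1" (the pictures are not rectified: a ray, as slopes to the right and down, at radius r is drawn at 1 + k1 r^2 times it, then the intrinsics apply), "R" (3x3) and "t" (3): a world point X has camera coordinates R X + t. Camera axes: x right, y down, z forward; pixel columns grow to the right and rows downward; lengths in mm; the calibration is good to about 2 mm. A picture is of the moment at which its call begins. camera_params takes no time and is no camera call.
- env.finish_job(): hands the job in; it is judged then, once.
The state is a dict: "clock": time; "q": joint angles; "qd": joint speeds; "joint_torque": joint torques, N m; "tcp_pos": TCP position; "orientation": TCP orientation; "force": force on the tool from outside, world axes, zero at the start; "moment": the same for the moment, N m; "gripper_width": opening from 0.0 (shut) to 1.0 (fully open); "finger_force": force on a finger pad.
Only numpy, scipy, OpenCV 4.12 (cv2) and the standard library are available. Lean on these libraries where they do the work, as an engineer would, in place of code of your own. Each camera call takes 0.05 s, during which the arm holds its last target. There are 200 camera calls.

## Working session

There is one attempt and no reset: what is moved stays moved. The work goes in short steps, Python scripts to look and compute and a tool call to move; the robot and the scene stay as the last step left them, time stands still between calls to the robot, and variables do not carry over. Pictures are saved under pics/ and viewed, at most 10 in all, crops included, and the job is handed in when it is done.

Besides the shell and the picture viewer there is one more tool, called after "Call:" by a JSON object that holds its "name" and its "arguments". jog_arm: Moves the arm, as the interface text tells. Its arguments: {"type":"object","properties":{"motion":{"type":"array"},"gripper":{"type":"number"},"newtons":{"type":"number"}},"required":["motion"]}

```bash
mkdir -p pics; cat > h.py <<'E'
import numpy as np, cv2
from plant import readout, vision, env
def grab(n,f=None):
    im,d=vision.get_image(n); 
    if f: cv2.imwrite('pics/'+f,im)
    return im,d,vision.camera_params(n)
def ray(c,u,v):
    K=np.array(c['K']);k=c['k1']
    x=(u-K[0,2])/K[0,0];y=(v-K[1,2])/K[1,1]
    X,Y=x,y
    for _ in range(20):
        s=1+k*(X*X+Y*Y);X,Y=x/s,y/s
    R=np.array(c['R']);t=np.array(c['t']).ravel()
    return -R.T@t, R.T@np.array([X,Y,1.])
def onz(c,u,v,z):
    o,d=ray(c,u,v); return o+d*(z-o[2])/d[2]
def dep(c,u,v,d):
    o,r=ray(c,u,v); return o+r*d
def proj(c,P):
    q=np.array(c['R'])@np.array(P)+np.array(c['t']).ravel(); x,y=q[:2]/q[2]; s=1+c['k1']*(x*x+y*y); K=np.array(c['K'])
    return K[0,0]*x*s+K[0,2],K[1,1]*y*s+K[1,2]
E
python3 - <<'E'
from h import *
for n in('scene','top'):
    im,d,c=grab(n,n+'0.png'); np.savez(n+'0',im=im,d=d)
    print(n,c)
print(readout.state(),env.tcp_to_tips)
E
```

```text
scene {'K': array([[423.02966937,   0.        , 256.9183981 ],
       [  0.        , 423.02966937, 194.35444308],
       [  0.        ,   0.        ,   1.        ]]), 'k1': -0.06872153386761477, 'R': array([[-0.58374952,  0.81191354, -0.00573587],
       [ 0.61424516,  0.43698795, -0.65707262],
       [-0.53097965, -0.38708905, -0.75380546]]), 't': array([ 370.44004511, -207.44292269, 1621.32675462])}
top {'K': array([[419.17206001,   0.        , 255.70664254],
       [  0.        , 419.17206001, 189.41436503],
       [  0.        ,   0.        ,   1.        ]]), 'k1': 0.02517106395283326, 'R': array([[-0.02005885, -0.99960256, -0.01980796],
       [-0.99696506,  0.02148866, -0.0748258 ],
       [ 0.07522171,  0.01824692, -0.99699987]]), 't': array([ -84.61770008,  505.74522212, 1292.35082781])}
{'clock': 0.1, 'q': array([-1.18101845e+00,  8.73923266e-02,  1.75208718e-01,  1.65979156e+00,
       -2.52046462e-06,  1.57082610e+00]), 'qd': array([ 0.00129757,  0.00035749,  0.00194095, -0.00088095, -0.00022359,
        0.00115256]), 'joint_torque': array([ 3.42838612e-03, -5.21560585e+01,  4.65654659e+01,  1.60501833e-02,
        1.06428799e-04,  2.83041584e-05]), 'tcp_pos': array([ 208.92351111, -508.58475562,  255.65856449]), 'orientation': array([-3.08099462e+00, -6.08123472e-01,  3.62379141e-04]), 'force': array([0.00904952, 0.40128406, 0.73901881]), 'moment': array([-0.00088642,  0.02318817,  0.03865921]), 'finger_force': 0.0, 'gripper_width': 0.9971627375451484} 25.0
```

View pics/scene0.png

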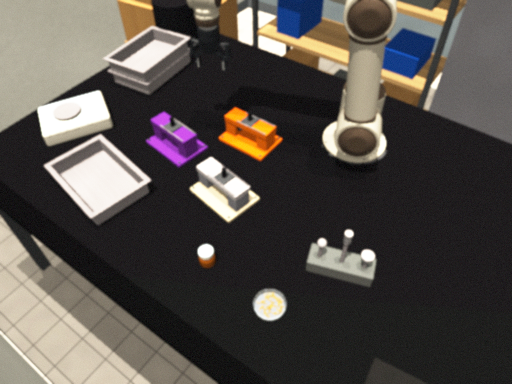

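View pics/top0.png

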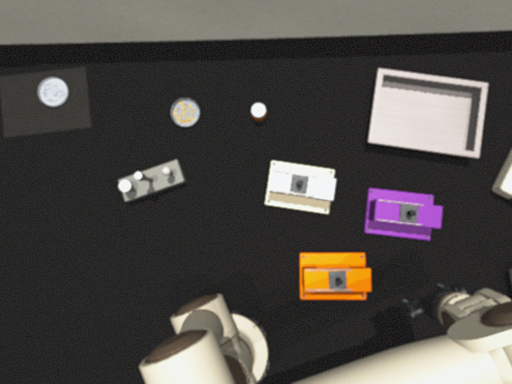

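The white/beige gauge is at top (300,187) and scene (225,187). The rack is at top (150,180), with the stems at (125,185), (138,176) and (167,171). Next I'll zoom in on both.

```bash
python3 - <<'E'
from h import *
t=np.load('top0.npz')['im'];s=np.load('scene0.npz')['im']
z=lambda im,x,y,w=80,h=60:cv2.resize(im[y:y+h,x:x+w],(400,300),interpolation=cv2.INTER_CUBIC)
cv2.imwrite('pics/z0.png',np.vstack([np.hstack([z(t,262,158),z(s,185,155)]),np.hstack([z(t,110,150),z(s,300,225)])]))
c=vision.camera_params('top')
for n,u,v,zz in(('knob',299,184,101),('rack',150,181,45),('base',300,187,15)): print(n,onz(c,u,v,zz))
# light gauge mask, base outline
for n in('top','scene'):
    im=np.load(n+'0.npz')['im'];c=vision.camera_params(n)
    x0,y0,x1,y1=(255,150,345,222) if n=='top' else (185,150,265,222)
    m=np.zeros(im.shape[:2],np.uint8);m[y0:y1,x0:x1]=(im[y0:y1,x0:x1].max(2)>90)*255
    k,_=cv2.findContours(m,0,2);k=max(k,key=cv2.contourArea);q=cv2.approxPolyDP(k,4,True)[:,0]
    print(n,q.tolist(),[onz(c,*p,15)[:2].round().tolist() for p in q])
E
```

```text
knob [ 510.76596312 -223.54255049  101.        ]
rack [534.81637721 229.12182952  45.        ]
base [ 508.6951096  -233.74596734   15.        ]
top [[270, 161], [264, 204], [329, 213], [334, 169]] [[593.0, -142.0], [458.0, -120.0], [426.0, -321.0], [563.0, -341.0]]
scene [[210, 156], [196, 165], [200, 180], [189, 189], [230, 221], [259, 196], [227, 168], [223, 178], [224, 166]] [[397.0, -382.0], [462.0, -393.0], [510.0, -333.0], [563.0, -337.0], [590.0, -138.0], [451.0, -124.0], [409.0, -293.0], [456.0, -274.0], [408.0, -308.0]]
```

View pics/z0.png

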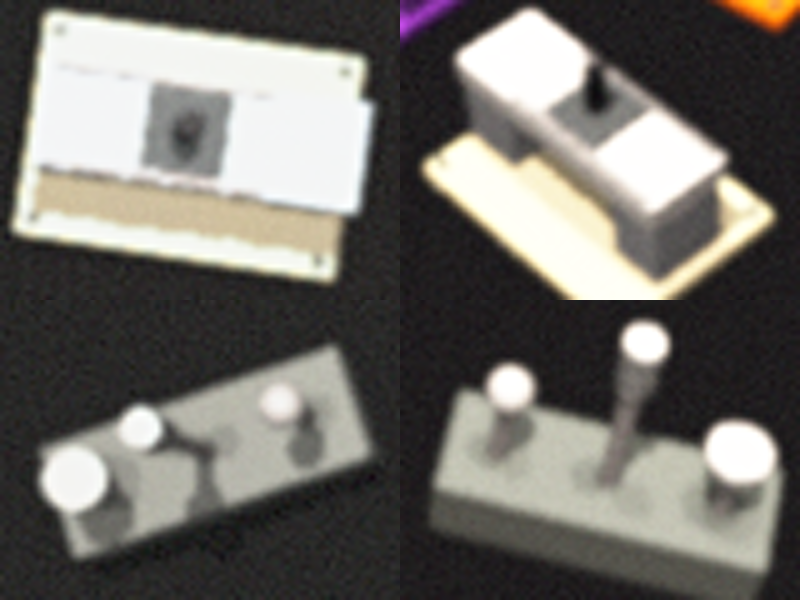

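The zoomed crops show the gauge cover left of the guide-plate centre at top (299.4,184.2), so gauge +y points image-left. The probe is the middle stem, with its grip top at about top (138,175) and scene (349,234). Ball stem and disc stem stand either side of it.

```bash
cat >> h.py <<'E'
from scipy.spatial.transform import Rotation as Ro
def tri(a,b):
    (o1,d1),(o2,d2)=a,b; A=np.c_[d1,-d2]; s=np.linalg.lstsq(A,o2-o1,rcond=None)[0]
    p,q=o1+d1*s[0],o2+d2*s[1]; return (p+q)/2, np.linalg.norm(p-q)
def plan(P,yaw,pos=None,rv=None):
    "jog (cm, rad) to TCP P with tool down, tool y along world angle yaw (mod pi)"
    s=readout.state(); R=Ro.from_rotvec(s['orientation'] if rv is None else rv); p=s['tcp_pos'] if pos is None else pos
    best=None
    for k in(0,np.pi):
        y=np.array([np.cos(yaw+k),np.sin(yaw+k),0]);z=np.array([0,0,-1.]);T=Ro.from_matrix(np.c_[np.cross(y,z),y,z])
        r=(R.inv()*T).as_rotvec()
        if best is None or np.linalg.norm(r)<np.linalg.norm(best): best=r
    t=R.inv().apply(np.array(P)-p)/10
    print('t',t.round(2),'a',best.round(3))
E
python3 - <<'E'
from h import *
t=np.load('top0.npz')['im'];s=np.load('scene0.npz')['im'];ct=vision.camera_params('top');cs=vision.camera_params('scene')
def blobs(im,x0,y0,x1,y1,th,lo=15):
    m=(im[y0:y1,x0:x1].min(2)>th).astype(np.uint8);n,_,st,ce=cv2.connectedComponentsWithStats(m)
    return [(int(st[i,4]),(ce[i]+[x0,y0]).round(1)) for i in range(1,n) if st[i,4]>lo]
bt=blobs(t,110,150,190,210,225);bs=blobs(s,300,225,380,290,215);print(bt,bs)
for u,v in [b[1] for b in bt]: print('top z180',onz(ct,u,v,180).round(1))
for u,v in [b[1] for b in bs]: print('scn z180',onz(cs,u,v,180).round(1))
m=np.zeros(t.shape[:2],np.uint8);m[150:210,110:190]=(t[150:210,110:190].max(2)>100)*255
k,_=cv2.findContours(m,0,2);k=max(k,key=cv2.contourArea);q=cv2.boxPoints(cv2.minAreaRect(k))
print('rack',[onz(ct,*p,45)[:2].round(1).tolist() for p in q])
# dark knob in scene
print('knob scn',onz(cs,224.2,168.5,136),'cover top',onz(ct,299.4,184.2,101))
g=s[150:195,205:245].max(2);ys,xs=np.where(g<60);print('dark',xs.mean()+205,ys.min()+150,ys.max()+150,len(xs))
plan((509.5,-224,200),np.pi/2+.15)
E
```

```text
[(17, array([165.4, 169.5])), (40, array([137.6, 175.2])), (106, array([124.4, 185.3]))] [(46, array([348.6, 233.1])), (42, array([321.7, 242. ])), (117, array([367.6, 255.1]))]
top z180 [552.1 149.8 180. ]
top z180 [538.  226.6 180. ]
top z180 [510.8 262.9 180. ]
scn z180 [534.8 227.9 180. ]
scn z180 [600.7 184.  180. ]
scn z180 [568.2 299.8 180. ]
rack [[545.2, 338.1], [607.5, 147.7], [533.1, 122.7], [471.2, 312.3]]
knob scn [ 505.939467   -218.77778101  136.        ] cover top [ 510.15368258 -224.69274458  101.        ]
dark 229.41984732824426 150 179 655
t [ 38.62 -14.9    5.58] a [-0.001  0.     0.24 ]
```

Call:
{"name": "jog_arm", "arguments": {"motion": [{"tx":19.3,"ty":-7.45,"tz":2.8,"az":0.12},{"tx":38.6,"ty":-14.9,"tz":5.6,"az":0.24},{"tx":38.6,"ty":-14.9,"tz":5.6,"az":0.24},{"tx":38.6,"ty":-14.9,"tz":5.6,"az":0.24},{"tx":38.6,"ty":-14.9,"tz":5.6,"az":0.24},{"tx":38.6,"ty":-14.9,"tz":5.6,"az":0.24},{"tx":38.6,"ty":-14.9,"tz":5.6,"az":0.24},{"tx":38.6,"ty":-14.9,"tz":5.6,"az":0.24}], "gripper": 0.2}}

```text
validation failed for argument at $.mo...
```

```bash
python3 - <<'E'
from h import *
print(readout.state()['tcp_pos'],readout.state()['gripper_width'])
plan((509.5,-223,134),np.pi/2+.15)
E
```

```text
[ 208.92351111 -508.58475562  255.65856449] 0.9971627375451484
t [ 38.65 -14.98  12.18] a [-0.001  0.     0.24 ]
```

Call:
{"name": "jog_arm", "arguments": {"motion": [{"tx":4,"ty":-1.5,"tz":0.6,"ax":0,"ay":0,"az":0.12},{"tx":38.6,"ty":-14.9,"tz":5.6,"ax":0,"ay":0,"az":0.24},{"tx":38.6,"ty":-14.9,"tz":5.6,"ax":0,"ay":0,"az":0.24},{"tx":38.6,"ty":-14.9,"tz":5.6,"ax":0,"ay":0,"az":0.24},{"tx":38.6,"ty":-14.9,"tz":5.6,"ax":0,"ay":0,"az":0.24},{"tx":38.6,"ty":-14.9,"tz":5.6,"ax":0,"ay":0,"az":0.24},{"tx":38.6,"ty":-14.9,"tz":5.6,"ax":0,"ay":0,"az":0.24},{"tx":38.6,"ty":-14.9,"tz":5.6,"ax":0,"ay":0,"az":0.24}], "gripper": 0.2}}

```text
clock: 0.77
tcp_pos: [446.1, -283.6, 211.8]
orientation: [-3.133, -0.235, 0.0]
force: [0.5, -1.0, 0.8]
gripper_width: 0.601
finger_force: 0.0
```

```bash
python3 - <<'E'
from h import *
print(readout.state()['tcp_pos'],readout.state()['gripper_width'])
plan((509.5,-223,200),np.pi/2+.15)
E
```

```text
[ 446.11110834 -283.56000669  211.80294682] 0.6007562775234035
t [ 7.17 -5.04  1.18] a [-0.  0. -0.]
```

Call:
{"name": "jog_arm", "arguments": {"motion": [{"tx":3.5,"ty":-2.5,"tz":0.6,"ax":0,"ay":0,"az":0},{"tx":7,"ty":-5,"tz":1.2,"ax":0,"ay":0,"az":0},{"tx":7,"ty":-5,"tz":1.2,"ax":0,"ay":0,"az":0},{"tx":7,"ty":-5,"tz":1.2,"ax":0,"ay":0,"az":0},{"tx":7,"ty":-5,"tz":1.2,"ax":0,"ay":0,"az":0}]}}

```text
clock: 1.18
tcp_pos: [506.6, -225.4, 199.9]
orientation: [-3.132, -0.237, 0.002]
force: [-0.4, 0.1, -0.7]
gripper_width: 0.598
finger_force: 0.0
```

```bash
python3 - <<'E'
from h import *
print(readout.state()['tcp_pos'],readout.state()['gripper_width'])
plan((509.5,-223,134),np.pi/2+.15)
im,d,c=grab('scene');cv2.imwrite('pics/a.png',cv2.resize(im[110:230,150:310],(640,480)))
E
```

```text
[ 506.61644252 -225.35862678  199.9016522 ] 0.5982658733052494
t [ 0.33 -0.19  6.59] a [-0.     0.001  0.001]
```

View pics/a.png

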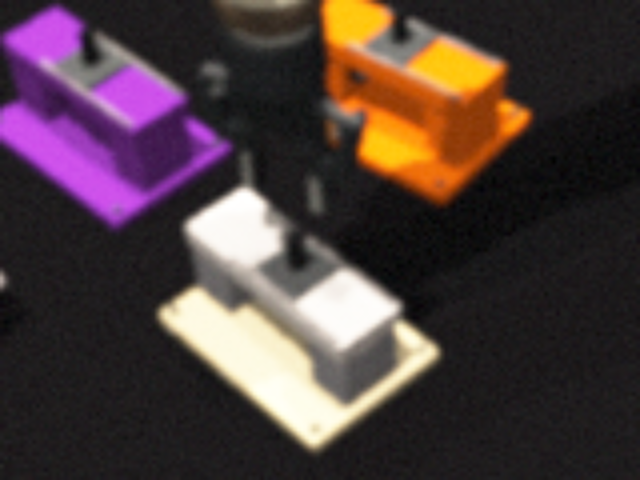

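The open fingers (tips at crop (247,180) and (315,205)) straddle the knob at (295,240) along gauge y. I'll descend and grip.

Call:
{"name": "jog_arm", "arguments": {"motion": [{"tx":0.3,"ty":-0.2,"tz":3.5,"ax":0,"ay":0,"az":0},{"tx":0.3,"ty":-0.2,"tz":6,"ax":0,"ay":0,"az":0},{"tx":0.3,"ty":-0.2,"tz":6.6,"ax":0,"ay":0,"az":0},{"tx":0.3,"ty":-0.2,"tz":6.6,"ax":0,"ay":0,"az":0}]}}

```text
clock: 1.57
tcp_pos: [507.8, -223.8, 132.9]
orientation: [-3.132, -0.232, 0.004]
force: [0.2, 0.8, -0.1]
gripper_width: 0.598
finger_force: 0.0
```

Call:
{"name": "jog_arm", "arguments": {"motion": [{"tx":0,"ty":0,"tz":0,"ax":0,"ay":0,"az":0},{"tx":0,"ty":0,"tz":0,"ax":0,"ay":0,"az":0},{"tx":0,"ty":0,"tz":0,"ax":0,"ay":0,"az":0},{"tx":0,"ty":0,"tz":0,"ax":0,"ay":0,"az":0},{"tx":0,"ty":0,"tz":0,"ax":0,"ay":0,"az":0},{"tx":0,"ty":0,"tz":0,"ax":0,"ay":0,"az":0}], "gripper": -1, "newtons": 20}}

```text
clock: 2.07
tcp_pos: [510.1, -223.6, 136.2]
orientation: [3.131, 0.235, 0.003]
force: [-2.4, -0.4, 7.1]
gripper_width: 0.178
finger_force: 21.0
```

Call:
{"name": "jog_arm", "arguments": {"motion": [{"tx":0,"ty":-0.8,"tz":0,"ax":0,"ay":0,"az":0},{"tx":0,"ty":-1.6,"tz":0,"ax":0,"ay":0,"az":0},{"tx":0,"ty":-2.4,"tz":0,"ax":0,"ay":0,"az":0},{"tx":0,"ty":-3.2,"tz":0,"ax":0,"ay":0,"az":0},{"tx":0,"ty":-4.0,"tz":0,"ax":0,"ay":0,"az":0},{"tx":0,"ty":-4.8,"tz":0,"ax":0,"ay":0,"az":0},{"tx":0,"ty":-4.8,"tz":0,"ax":0,"ay":0,"az":0}]}}

```text
clock: 2.65
tcp_pos: [506.9, -175.6, 136.8]
orientation: [3.129, 0.237, 0.017]
force: [21.0, -1.8, -3.4]
gripper_width: 0.175
finger_force: 19.8
```

Call:
{"name": "jog_arm", "arguments": {"motion": [{"tx":0,"ty":-0.2,"tz":0,"ax":0,"ay":0,"az":0},{"tx":0,"ty":-0.4,"tz":0,"ax":0,"ay":0,"az":0},{"tx":0,"ty":-0.4,"tz":0,"ax":0,"ay":0,"az":0}]}}

```text
clock: 2.9
tcp_pos: [507.0, -173.6, 136.9]
orientation: [3.126, 0.235, 0.019]
force: [24.3, -10.1, -4.8]
gripper_width: 0.181
finger_force: 19.9
```

The tool yaw sign was wrong: gauge y leans towards +x, which explains the side force. The cover has still moved about 50 mm, so I'll release, lift and check.

Call:
{"name": "jog_arm", "arguments": {"motion": [{"tx":0,"ty":0,"tz":0,"ax":0,"ay":0,"az":0},{"tx":0,"ty":0,"tz":0,"ax":0,"ay":0,"az":0},{"tx":0,"ty":0,"tz":0,"ax":0,"ay":0,"az":0},{"tx":0,"ty":0,"tz":0,"ax":0,"ay":0,"az":0}], "gripper": 0.2}}

```text
clock: 3.23
tcp_pos: [501.6, -171.5, 134.4]
orientation: [-3.133, -0.235, 0.0]
force: [-0.0, -0.1, 0.3]
gripper_width: 0.6
finger_force: 0.0
```

Call:
{"name": "jog_arm", "arguments": {"motion": [{"tx":0,"ty":0,"tz":-3,"ax":0,"ay":0,"az":0},{"tx":0,"ty":0,"tz":-10,"ax":0,"ay":0,"az":0},{"tx":0,"ty":0,"tz":-12,"ax":0,"ay":0,"az":0},{"tx":0,"ty":0,"tz":-12,"ax":0,"ay":0,"az":0},{"tx":0,"ty":-20,"tz":-12,"ax":0,"ay":0,"az":0},{"tx":0,"ty":-20,"tz":-12,"ax":0,"ay":0,"az":0},{"tx":0,"ty":-20,"tz":-12,"ax":0,"ay":0,"az":0},{"tx":0,"ty":-20,"tz":-12,"ax":0,"ay":0,"az":0}]}}

```text
clock: 3.9
tcp_pos: [476.1, -5.5, 254.3]
orientation: [-3.133, -0.233, -0.0]
force: [0.7, 1.1, 0.5]
gripper_width: 0.601
finger_force: 0.0
```

```bash
python3 - <<'E'
from h import *
print(readout.state()['tcp_pos'],readout.state()['gripper_width'])
im,d,c=grab('top');im2,d2,c2=grab('scene');np.savez('t1',im=im,d=d);np.savez('s1',im=im2,d=d2)
z=lambda im,x,y,w=80,h=60:cv2.resize(im[y:y+h,x:x+w],(400,300),interpolation=cv2.INTER_CUBIC)
cv2.imwrite('pics/b.png',np.hstack([z(im,262,158),z(im2,185,155)]))
E
```

```text
[476.12462424  -5.45929158 254.34670788] 0.6011176333748854
```

View pics/b.png

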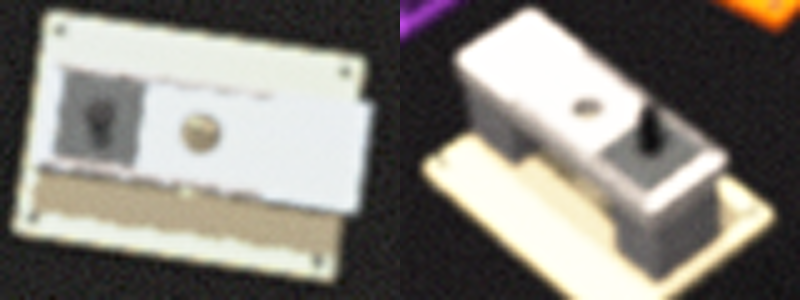

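The cover is open and the hole is clear at top (302.2,184.4) and scene (222.4,176.4). The cover centre is at top (281,182), about 58 mm away from the hole. Now I'll locate the hole precisely and plan the grasp.

```bash
python3 - <<'E'
from h import *
ct=vision.camera_params('top');cs=vision.camera_params('scene')
R=[]
for f,c,(u,v),r in(('t1',ct,(302.2,184.4),6),('s1',cs,(222.4,176.4),5)):
    im=np.load(f+'.npz')['im'].astype(float).mean(2)
    y0,x0=int(v)-r,int(u)-r;p=im[y0:y0+2*r+1,x0:x0+2*r+1];w=np.clip(np.percentile(p,80)-15-p,0,None)
    ys,xs=np.mgrid[y0:y0+2*r+1,x0:x0+2*r+1];a=((xs*w).sum()/w.sum(),(ys*w).sum()/w.sum())
    print(f,a,onz(c,*a,95)); R.append(ray(c,*a))
print('tri',tri(*R))
# cover centroid in top
im=np.load('t1.npz')['im'].mean(2);p=im[168:195,270:293];m=(p<150);ys,xs=np.where(m);print('cover',xs.mean()+270,ys.mean()+168,onz(ct,xs.mean()+270,ys.mean()+168,101))
print(readout.state()['q'])
plan((536.5,227.2,215),np.pi-.15); plan((536.5,227.2,215),-.15+np.pi/2)
E
```

```text
t1 (np.float64(301.9125844594595), np.float64(184.6166596283784)) [ 509.27877208 -232.53772966   95.        ]
s1 (np.float64(221.85147507629708), np.float64(176.07146490335705)) [ 507.16083607 -230.88342119   95.        ]
tri (array([ 508.44948972, -231.40286143,   95.94436468]), np.float64(2.5566213150460264))
cover 281.1625441696113 182.75618374558303 [ 515.55877592 -171.55360532  101.        ]
[-5.43981623e-03 -9.05700452e-02 -4.34327710e-03  1.65672949e+00
  1.23485614e-03  2.98084880e+00]
t [  9.54 -21.73   4.  ] a [-1.000e-03 -1.000e-03 -1.265e+00]
t [  9.54 -21.73   4.  ] a [-0.001 -0.     0.305]
```

Call:
{"name": "jog_arm", "arguments": {"motion": [{"tx":0,"ty":0,"tz":0,"ax":0,"ay":0,"az":-0.12},{"tx":1,"ty":-2,"tz":0.4,"ax":0,"ay":0,"az":-0.24},{"tx":2,"ty":-5,"tz":1,"ax":0,"ay":0,"az":-0.36},{"tx":4,"ty":-9,"tz":1.7,"ax":0,"ay":0,"az":-0.48},{"tx":5.6,"ty":-13,"tz":2.5,"ax":0,"ay":0,"az":-0.6},{"tx":7.3,"ty":-17,"tz":2.5,"ax":0,"ay":0,"az":-0.72},{"tx":9,"ty":-20.5,"tz":2.5,"ax":0,"ay":0,"az":-0.84},{"tx":9.5,"ty":-21.7,"tz":2.5,"ax":0,"ay":0,"az":-0.96}]}}

```text
clock: 4.67
tcp_pos: [538.9, 225.7, 228.1]
orientation: [-2.663, -1.666, 0.001]
force: [0.8, 1.0, 0.2]
gripper_width: 0.601
finger_force: 0.0
```

Call:
{"name": "jog_arm", "arguments": {"motion": [{"tx":0,"ty":0,"tz":0,"ax":0,"ay":0,"az":-0.12},{"tx":0,"ty":0,"tz":0,"ax":0,"ay":0,"az":-0.24},{"tx":0,"ty":0,"tz":0,"ax":0,"ay":0,"az":-0.305},{"tx":0,"ty":0,"tz":0,"ax":0,"ay":0,"az":-0.305},{"tx":0,"ty":0,"tz":0,"ax":0,"ay":0,"az":-0.305}]}}

```text
clock: 5.08
tcp_pos: [538.5, 221.6, 229.2]
orientation: [-2.39, -2.038, 0.0]
force: [-0.2, 0.1, -0.3]
gripper_width: 0.601
finger_force: 0.0
```

```bash
python3 - <<'E'
from h import *
s=readout.state();print(s['tcp_pos'],s['orientation'],s['q'],s['gripper_width'])
plan((536.5,227.2,168),np.pi-.15)
im,d,c=grab('top');im2,d2,c2=grab('scene')
z=lambda im,x,y,w=80,h=60:cv2.resize(im[y:y+h,x:x+w],(400,300),interpolation=cv2.INTER_CUBIC)
cv2.imwrite('pics/c.png',np.hstack([z(im,110,150),z(im2,305,200)]))
E
```

```text
[538.51085684 221.64478123 229.16323036] [-2.39037963e+00 -2.03839917e+00  4.77239361e-04] [ 3.90456569e-01  1.57083800e-01  2.00407849e-01  1.61443974e+00
 -7.75343650e-07  2.11987097e+00] 0.6009569498520422
t [ 0.52 -0.28  6.12] a [-0.     0.    -0.009]
```

View pics/c.png

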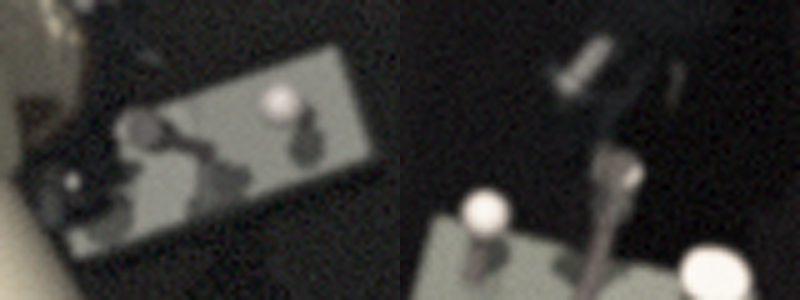

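The fingers hang over the stem's grip at scene crop (620,165), on either side of it along x. I'll descend and grip.

Call:
{"name": "jog_arm", "arguments": {"motion": [{"tx":0.5,"ty":-0.3,"tz":1,"ax":0,"ay":0,"az":0},{"tx":0.5,"ty":-0.3,"tz":3,"ax":0,"ay":0,"az":0},{"tx":0.5,"ty":-0.3,"tz":5,"ax":0,"ay":0,"az":0},{"tx":0.5,"ty":-0.3,"tz":6.1,"ax":0,"ay":0,"az":0},{"tx":0.5,"ty":-0.3,"tz":6.1,"ax":0,"ay":0,"az":0},{"tx":0.5,"ty":-0.3,"tz":6.1,"ax":0,"ay":0,"az":0}]}}

```text
clock: 5.68
tcp_pos: [535.9, 227.3, 167.9]
orientation: [-2.388, -2.041, 0.002]
force: [0.2, 0.0, 0.1]
gripper_width: 0.6
finger_force: 0.0
```

Call:
{"name": "jog_arm", "arguments": {"motion": [{"tx":0,"ty":0,"tz":0,"ax":0,"ay":0,"az":0},{"tx":0,"ty":0,"tz":0,"ax":0,"ay":0,"az":0},{"tx":0,"ty":0,"tz":0,"ax":0,"ay":0,"az":0},{"tx":0,"ty":0,"tz":0,"ax":0,"ay":0,"az":0},{"tx":0,"ty":0,"tz":0,"ax":0,"ay":0,"az":0},{"tx":0,"ty":0,"tz":0,"ax":0,"ay":0,"az":0}], "gripper": -1, "newtons": 40}}

```text
clock: 6.18
tcp_pos: [536.4, 227.6, 169.6]
orientation: [-2.388, -2.042, -0.002]
force: [-2.9, 0.2, 5.9]
gripper_width: 0.247
finger_force: 39.0
```

Call:
{"name": "jog_arm", "arguments": {"motion": [{"tx":0,"ty":0,"tz":-1,"ax":0,"ay":0,"az":0},{"tx":0,"ty":0,"tz":-2.5,"ax":0,"ay":0,"az":0},{"tx":0,"ty":0,"tz":-4.5,"ax":0,"ay":0,"az":0},{"tx":0,"ty":0,"tz":-7,"ax":0,"ay":0,"az":0},{"tx":0,"ty":0,"tz":-10,"ax":0,"ay":0,"az":0},{"tx":0,"ty":0,"tz":-13,"ax":0,"ay":0,"az":0},{"tx":0,"ty":0,"tz":-15,"ax":0,"ay":0,"az":0},{"tx":0,"ty":0,"tz":-15.5,"ax":0,"ay":0,"az":0}]}}

```text
clock: 6.85
tcp_pos: [536.7, 227.5, 327.8]
orientation: [2.386, 2.04, 0.008]
force: [0.6, 1.4, -0.8]
gripper_width: 0.242
finger_force: 39.4
```

```bash
python3 - <<'E'
from h import *
s=readout.state();print(s['tcp_pos'],s['orientation'],s['q'],s['force'],s['finger_force'])
plan((508.3,-231.7,322),np.pi-.15)
E
```

```text
[536.74980326 227.46841103 327.75648231] [2.38648997 2.04020082 0.00846817] [ 4.00915776e-01  2.06422684e-01  4.51439417e-01  1.81010444e+00
 -1.60763523e-04  2.12784875e+00] [ 0.5708503   1.43145573 -0.77360085] 39.3980598449707
t [-45.8    4.33   0.47] a [ 0.005 -0.003 -0.006]
```

Call:
{"name": "jog_arm", "arguments": {"motion": [{"tx":-1,"ty":0.1,"tz":0,"ax":0,"ay":0,"az":0},{"tx":-3,"ty":0.3,"tz":0,"ax":0,"ay":0,"az":0},{"tx":-6,"ty":0.6,"tz":0,"ax":0,"ay":0,"az":0},{"tx":-9,"ty":0.9,"tz":0,"ax":0,"ay":0,"az":0},{"tx":-12,"ty":1.2,"tz":0,"ax":0,"ay":0,"az":0},{"tx":-15,"ty":1.5,"tz":0,"ax":0,"ay":0,"az":0},{"tx":-18,"ty":1.8,"tz":0,"ax":0,"ay":0,"az":0},{"tx":-21,"ty":2.1,"tz":0,"ax":0,"ay":0,"az":0}]}}

```text
clock: 7.52
tcp_pos: [523.5, 14.6, 321.3]
orientation: [-2.387, -2.041, 0.003]
force: [0.4, -0.4, -1.4]
gripper_width: 0.245
finger_force: 39.4
```

Call:
{"name": "jog_arm", "arguments": {"motion": [{"tx":-3,"ty":0.3,"tz":0,"ax":0,"ay":0,"az":0},{"tx":-6,"ty":0.6,"tz":0,"ax":0,"ay":0,"az":0},{"tx":-9,"ty":0.9,"tz":0,"ax":0,"ay":0,"az":0},{"tx":-12,"ty":1.2,"tz":0,"ax":0,"ay":0,"az":0},{"tx":-15,"ty":1.4,"tz":0,"ax":0,"ay":0,"az":0},{"tx":-18,"ty":1.7,"tz":0,"ax":0,"ay":0,"az":0},{"tx":-21,"ty":2.0,"tz":0,"ax":0,"ay":0,"az":0},{"tx":-23,"ty":2.1,"tz":0,"ax":0,"ay":0,"az":0}]}}

```text
clock: 8.18
tcp_pos: [508.2, -216.7, 321.0]
orientation: [-2.388, -2.038, 0.003]
force: [1.2, 0.6, -1.1]
gripper_width: 0.246
finger_force: 39.3
```

Call:
{"name": "jog_arm", "arguments": {"motion": [{"tx":-1,"ty":0.1,"tz":0,"ax":0,"ay":0,"az":0},{"tx":-1,"ty":0.1,"tz":0,"ax":0,"ay":0,"az":0},{"tx":-1,"ty":0.1,"tz":0,"ax":0,"ay":0,"az":0},{"tx":-1,"ty":0.1,"tz":0,"ax":0,"ay":0,"az":0}]}}

```text
clock: 8.52
tcp_pos: [508.7, -223.1, 322.7]
orientation: [-2.387, -2.042, 0.0]
force: [0.2, 0.2, -0.9]
gripper_width: 0.242
finger_force: 39.3
```

```bash
python3 - <<'E'
from h import *
s=readout.state();print(s['tcp_pos'],s['orientation'],s['q'],s['force'],s['finger_force'])
plan((508.3,-231.7,322),np.pi-.15)
im,d,ct=grab('top');im2,d2,cs=grab('scene');np.savez('t2',im=im,d=d);np.savez('s2',im=im2,d=d2)
z=lambda im,x,y,w=80,h=80:cv2.resize(im[y:y+h,x:x+w],(400,400),interpolation=cv2.INTER_CUBIC)
cv2.imwrite('pics/d.png',np.hstack([z(im,262,138),z(im2,185,125)]))
x,y=s['tcp_pos'][:2]
for h in(162,230,292): print(h,proj(ct,(x,y,h)),proj(cs,(x,y,h)))
E
```

```text
[ 508.68238262 -223.12958921  322.74521591] [-2.38663751e+00 -2.04154391e+00  2.10138002e-04] [-4.13495821e-01  1.38906071e-01  3.64014148e-01  1.79677456e+00
  2.71396922e-04  1.31284845e+00] [ 0.17377146  0.24061891 -0.8901634 ] 39.346895813941956
t [-0.85  0.1   0.07] a [-0.001 -0.    -0.006]
162 (np.float64(300.69822919480777), np.float64(182.82460761959697)) (np.float64(222.02683748307828), np.float64(162.56545995085378))
230 (np.float64(302.9651159261391), np.float64(180.47274024831964)) (np.float64(220.50144635246042), np.float64(146.36436745771806))
292 (np.float64(305.2910287332031), np.float64(178.0597610673586)) (np.float64(219.00793307076592), np.float64(130.43380133949154))
```

View pics/d.png

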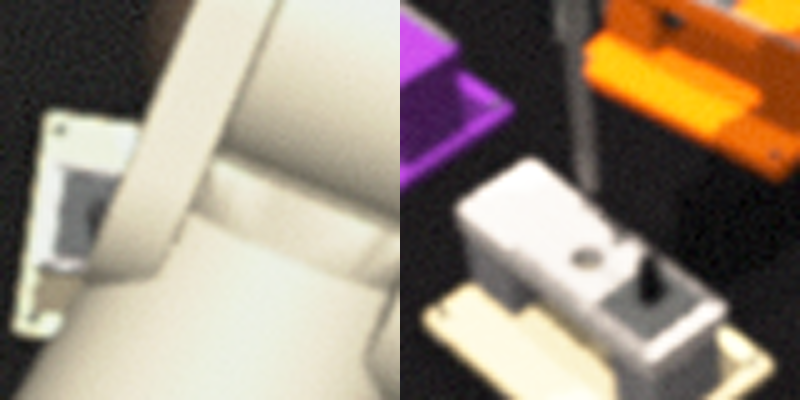

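The top view is blocked by the arm. In the scene view the stem runs from (219.4,129) to its tip at (223.4,162.6), with the hole at (222,176). Predicted tip was (222.0,162.6), so a slight tilt is possible; I'll quantify it.

```bash
python3 - <<'E'
from h import *
im=np.load('s2.npz')['im'].astype(int);d=np.load('s2.npz')['d']
for v in(132,140,148,154,158,160,161,162,163,164):
    print(v,im[v,213:232].tolist() if v==140 else im[v,213:232].mean(1).astype(int).tolist(),d[v,213:232].astype(int).tolist())
E
```

```text
132 [28, 32, 50, 68, 84, 83, 83, 90, 73, 69, 84, 119, 140, 138, 130, 120, 112, 105, 101] [1656, 1655, 1658, 1202, 1197, 1211, 1208, 1212, 1660, 1657, 1663, 1638, 1646, 1630, 1628, 1620, 1622, 1607, 1608]
140 [[31, 28, 32], [33, 36, 33], [31, 28, 29], [32, 29, 33], [36, 36, 39], [60, 62, 67], [70, 72, 77], [82, 86, 95], [79, 92, 134], [58, 109, 206], [27, 133, 248], [16, 160, 255], [11, 179, 255], [9, 190, 255], [19, 199, 255], [15, 202, 255], [15, 201, 255], [21, 206, 255], [10, 200, 255]] [1630, 1623, 1621, 1632, 1628, 1242, 1237, 1233, 1238, 1612, 1606, 1599, 1609, 1601, 1600, 1601, 1606, 1606, 1600]
148 [29, 28, 32, 34, 29, 37, 63, 81, 87, 82, 61, 37, 25, 26, 31, 27, 30, 30, 27] [1593, 1605, 1594, 1593, 1597, 1593, 1262, 1256, 1258, 1268, 1590, 1597, 1600, 1592, 1594, 1600, 1601, 1597, 1601]
154 [24, 28, 32, 30, 31, 37, 50, 73, 84, 85, 65, 50, 37, 28, 33, 33, 26, 27, 30] [1576, 1578, 1571, 1574, 1573, 1583, 1571, 1283, 1278, 1283, 1289, 1576, 1580, 1575, 1575, 1575, 1577, 1573, 1571]
158 [210, 136, 73, 39, 28, 32, 47, 83, 106, 103, 90, 61, 41, 33, 33, 28, 30, 30, 27] [1568, 1563, 
[... 418 characters left out ...]
4, 1546, 1549, 1306, 1301, 1301, 1306, 1550, 1548, 1553, 1555, 1550, 1548, 1556, 1553]
162 [250, 250, 250, 247, 234, 189, 133, 95, 90, 102, 87, 70, 38, 33, 31, 27, 34, 30, 33] [1415, 1409, 1410, 1413, 1415, 1543, 1550, 1312, 1306, 1306, 1305, 1545, 1548, 1553, 1547, 1546, 1553, 1556, 1548]
163 [248, 249, 249, 248, 248, 238, 211, 156, 110, 84, 70, 49, 33, 28, 28, 31, 26, 26, 30] [1411, 1400, 1407, 1409, 1408, 1408, 1550, 1543, 1314, 1313, 1310, 1547, 1543, 1543, 1547, 1542, 1550, 1546, 1552]
164 [249, 249, 249, 249, 249, 248, 244, 216, 151, 99, 65, 40, 30, 27, 24, 33, 29, 27, 28] [1402, 1405, 1406, 1403, 1407, 1406, 1409, 1537, 1542, 1543, 1546, 1541, 1546, 1544, 1541, 1538, 1541, 1536, 1541]
```

```bash
cat >> h.py <<'E'
def stem(im,d,cs,v0,v1,tipz,du=(205,240),dmax=1345,box=None):
    "3D line of the rod axis from depth mask in scene view"
    P=[];o=None
    for v in range(v0,v1):
        us=[u for u in range(*du) if 900<d[v,u]<dmax]
        if not 3<=len(us)<=6: continue
        # subpixel centre: mask centre; axis lies behind the visible surface
        dd=np.median(d[v,us]) ; o,r=ray(cs,np.mean(us),v)
        P.append(o+r*dd+r/np.linalg.norm(r)*5.0)
    P=np.array(P); z=P[:,2]
    A=np.c_[z,np.ones(len(z))]
    bx=np.linalg.lstsq(A,P[:,0],rcond=None)[0]; by=np.linalg.lstsq(A,P[:,1],rcond=None)[0]
    f=lambda h:np.array([bx[0]*h+bx[1],by[0]*h+by[1]])
    # sideways (image-right) component is precise, along-view one is noisy
    print('n',len(P),'z',z.min().round(),z.max().round(),'slope',bx[0].round(4),by[0].round(4),'tip xy',f(tipz).round(1),'mid',P[:,:2].mean(0).round(1))
    return f
E
python3 - <<'E'
from h import *
d=np.load('s2.npz')['d'];im=np.load('s2.npz')['im'];cs=vision.camera_params('scene')
stem(im,d,cs,138,164,162)
d1=np.load('s1.npz')['d']
L=[]
for v in range(160,200):
    for u in range(205,240):
        p=dep(cs,u,v,d1[v,u])
        if 85<p[2]<105: L.append(p)
L=np.array(L);print('plate z',np.median(L[:,2]),len(L))
# low depth mask (seen through hole) -> hole region
m=[(u,v) for v in range(170,183) for u in range(215,230) if dep(cs,u,v,d1[v,u])[2]<60];print(np.mean(m,0) if m else None,len(m))
E
```

```text
n 26 z 159.0 264.0 slope 0.008 0.0019 tip xy [ 508.9 -223.5] mid [ 509.3 -223.4]
plate z 95.24167667451042 700
[224.5        175.33333333] 6
```

The rod is upright within 0.01 rad and its tip is within 0.5 mm of the TCP axis. I'll centre it over the hole and lower it to just above the mouth.

Call:
{"name": "jog_arm", "arguments": {"motion": [{"tx":-0.82,"ty":0.1,"tz":0,"ax":0,"ay":0,"az":0},{"tx":-0.82,"ty":0.1,"tz":0,"ax":0,"ay":0,"az":0},{"tx":-0.82,"ty":0.1,"tz":1,"ax":0,"ay":0,"az":0},{"tx":-0.82,"ty":0.1,"tz":2.5,"ax":0,"ay":0,"az":0},{"tx":-0.82,"ty":0.1,"tz":4,"ax":0,"ay":0,"az":0},{"tx":-0.82,"ty":0.1,"tz":5,"ax":0,"ay":0,"az":0},{"tx":-0.82,"ty":0.1,"tz":5,"ax":0,"ay":0,"az":0},{"tx":-0.82,"ty":0.1,"tz":5,"ax":0,"ay":0,"az":0}]}}

```text
clock: 9.28
tcp_pos: [508.4, -232.0, 273.2]
orientation: [-2.387, -2.041, 0.0]
force: [-1.0, 1.2, -1.1]
gripper_width: 0.247
finger_force: 39.4
```

```bash
python3 - <<'E'
from h import *
s=readout.state();print(s['tcp_pos'],s['force'])
im,d,cs=grab('scene')
for k in range(2): stem(im,d,cs,150,174,112); im,d,cs=grab('scene')
cv2.imwrite('pics/e.png',cv2.resize(im[145:200,190:260],(700,550),interpolation=cv2.INTER_CUBIC))
plan((508.2,-231.3,190),np.pi-.15)
E
```

```text
[ 508.3808344  -231.98765113  273.17130892] [-0.96311566  1.16784066 -1.13236047]
n 20 z 127.0 210.0 slope 0.0123 -0.0111 tip xy [ 507.6 -232. ] mid [ 508.3 -232.7]
n 21 z 124.0 211.0 slope 0.0059 0.0041 tip xy [ 508.2 -233.4] mid [ 508.6 -233.1]
t [ 0.08 -0.08  8.43] a [ 0.001  0.    -0.006]
```

View pics/e.png

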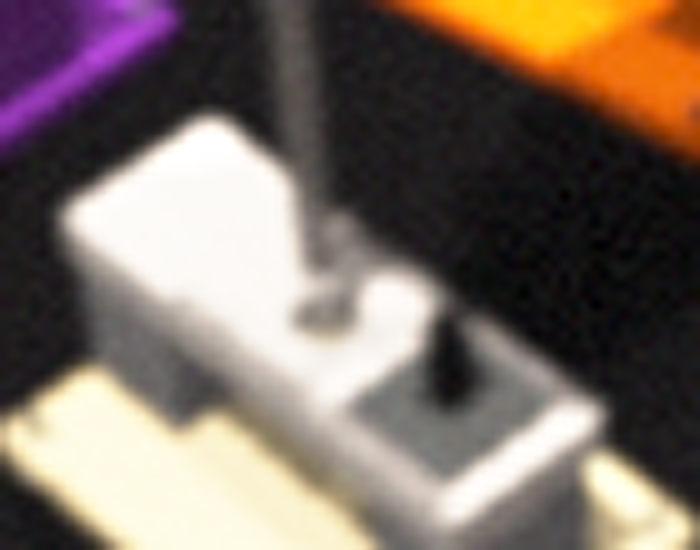

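The tip at crop (318,262) lines up with the hole at about (325,314) once its remaining drop is allowed for, within about 1 mm. I'll apply a small correction and lower it in two stages.

Call:
{"name": "jog_arm", "arguments": {"motion": [{"tx":0.08,"ty":-0.08,"tz":0,"ax":0,"ay":0,"az":0},{"tx":0.08,"ty":-0.08,"tz":0,"ax":0,"ay":0,"az":0},{"tx":0.08,"ty":-0.08,"tz":0.8,"ax":0,"ay":0,"az":0},{"tx":0.08,"ty":-0.08,"tz":1.6,"ax":0,"ay":0,"az":0},{"tx":0.08,"ty":-0.08,"tz":2.4,"ax":0,"ay":0,"az":0},{"tx":0.08,"ty":-0.08,"tz":3.2,"ax":0,"ay":0,"az":0},{"tx":0.08,"ty":-0.08,"tz":3.5,"ax":0,"ay":0,"az":0},{"tx":0.08,"ty":-0.08,"tz":3.5,"ax":0,"ay":0,"az":0}]}}

```text
clock: 10.1
tcp_pos: [507.5, -231.0, 236.8]
orientation: [-2.386, -2.04, 0.001]
force: [0.6, 0.1, -1.8]
gripper_width: 0.244
finger_force: 39.4
```

```bash
python3 - <<'E'
from h import *
s=readout.state();print(s['tcp_pos'],s['force'])
im,d,cs=grab('scene')
for k in range(3): stem(im,d,cs,140,172,95); im,d,cs=grab('scene')
cv2.imwrite('pics/f.png',cv2.resize(im[145:200,190:260],(700,550),interpolation=cv2.INTER_CUBIC))
plan((508.2,-231.3,190),np.pi-.15)
E
```

```text
[ 507.46382721 -231.04482353  236.84751009] [ 0.62619277  0.07912137 -1.76261959]
n 17 z 131.0 197.0 slope -0.0014 -0.0173 tip xy [ 508.2 -230.3] mid [ 508.1 -231.5]
n 18 z 125.0 199.0 slope 0.0092 -0.0015 tip xy [ 507.7 -231.5] mid [ 508.3 -231.6]
n 18 z 128.0 215.0 slope 0.0637 0.0249 tip xy [ 504.5 -233.4] mid [ 509.  -231.6]
t [0.   0.02 4.87] a [ 0.001  0.    -0.006]
```

View pics/f.png

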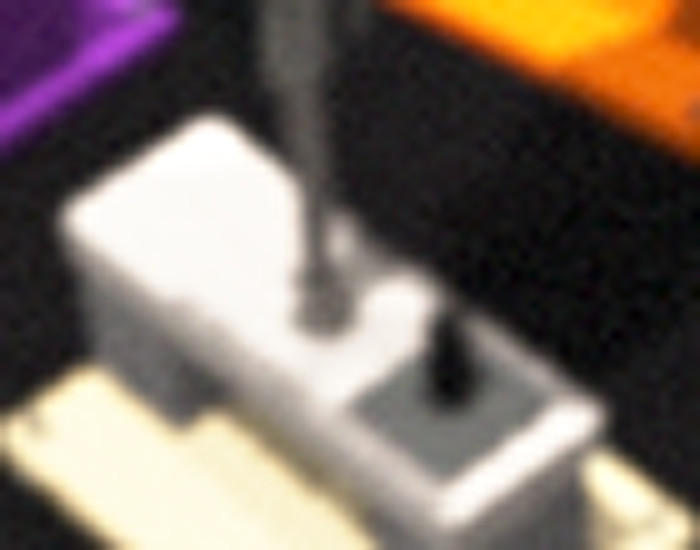

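The stem has entered the hole: its centre is at crop x≈322, and the hole spans 296–356. There's no contact force, so I'll continue down to the final depth.

Call:
{"name": "jog_arm", "arguments": {"motion": [{"tx":0,"ty":0,"tz":0.8,"ax":0,"ay":0,"az":0},{"tx":0,"ty":0,"tz":1.6,"ax":0,"ay":0,"az":0},{"tx":0,"ty":0,"tz":2.4,"ax":0,"ay":0,"az":0},{"tx":0,"ty":0,"tz":3.2,"ax":0,"ay":0,"az":0},{"tx":0,"ty":0,"tz":4,"ax":0,"ay":0,"az":0},{"tx":0,"ty":0,"tz":4.6,"ax":0,"ay":0,"az":0},{"tx":0,"ty":0,"tz":4.7,"ax":0,"ay":0,"az":0},{"tx":0,"ty":0,"tz":4.7,"ax":0,"ay":0,"az":0}]}}

```text
clock: 10.97
tcp_pos: [507.6, -231.1, 190.7]
orientation: [-2.387, -2.041, 0.001]
force: [-0.3, -0.4, -0.7]
gripper_width: 0.246
finger_force: 39.4
```

Call:
{"name": "jog_arm", "arguments": {"motion": [{"tx":0,"ty":0,"tz":0,"ax":0,"ay":0,"az":0},{"tx":0,"ty":0,"tz":0,"ax":0,"ay":0,"az":0},{"tx":0,"ty":0,"tz":0,"ax":0,"ay":0,"az":0},{"tx":0,"ty":0,"tz":0,"ax":0,"ay":0,"az":0},{"tx":0,"ty":0,"tz":0,"ax":0,"ay":0,"az":0},{"tx":0,"ty":0,"tz":0,"ax":0,"ay":0,"az":0}]}}

```text
clock: 11.47
tcp_pos: [507.9, -231.3, 191.4]
orientation: [2.388, 2.041, 0.0]
force: [0.6, 0.5, -1.2]
gripper_width: 0.247
finger_force: 39.4
```

```bash
python3 - <<'E'
from h import *
s=readout.state();print(s['tcp_pos'],s['force'],s['finger_force'])
im,d,cs=grab('scene')
cv2.imwrite('pics/g.png',cv2.resize(im[145:200,190:260],(700,550),interpolation=cv2.INTER_CUBIC))
E
```

```text
[ 507.91478138 -231.28503005  191.41388465] [ 0.59852677  0.51618615 -1.18756165] 39.44491982460022
```

View pics/g.png

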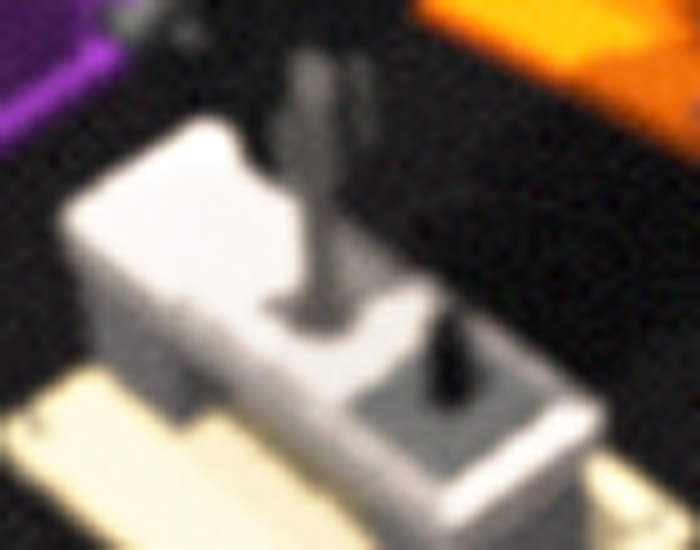

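The stem is through the hole (crop (320,305)) with only noise-level forces, and the cover is open. The tip is at about z = 32 mm, so I'll hand in.

```bash
python3 -c "
from plant import env;print(env.finish_job())"
```

```text
the job is handed in; nothing more can be done
None
```

I handed in with the cover open (about 60 mm) and the stem held upright and still through the guide hole; its tip is about 1 mm off the axis and 32 mm above the bench by my estimate, with no sign of contact, but the hand-in returned no verdict.

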